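Gauge a blind bore and hang the depth gauge, reading kept, in the tool chest

ROBOT

A 6-joint arm with a two-finger parallel gripper is mounted at the origin on the work surface. World frame = base frame: x ahead of the robot, y to its left, z up, the work surface at z = 0. Lengths are in mm, angles in rad, forces in N, time in s.
With the tool pointing down it reaches from about 275 to 825 mm from the base axis. Payload 5.2 kg.
Tool frame: the origin (TCP) lies at the very end of the fingers, on their centre line; the grasp point (between the pads) lies 19 mm behind it; z points along the fingers, y is the direction in which the jaws open and shut (so a half turn about z gives the same grasp; the last joint's range is limited). The gripper opens to 93 mm and grips with 3 to 60 N. Pads are 15 mm wide; open, the fingers measure 128 mm over their backs; the gripper's body (75 mm by 188 mm) begins 65 mm behind the grasp point.
Start: joints at [1.106, 0.259, 1.535, -0, 1.348, -0.203], TCP at [142.328, 531.27, 218.653] pointing down, gripper open.
Joint ranges: [-3.14, 3.14], [-0.91, 2.08], [0.19, 2.58], [-1.22, 4.36], [0.22, 2.71], [-3.12, 3.12]. Speed limits (rad/s): [2.57, 2.57, 3.14, 3.14, 3.14, 3.14].

INTERFACE

Orientations are given as [roll, pitch, yaw] about the fixed x, y, z axes, in that order (R = Rz(yaw) Ry(pitch) Rx(roll)).
In Python, from bench import robot gives the robot as it stands. The module is installed in compiled form; this text tells all that it offers. Calls block until the motion is done:
- robot.move_ptp(position, orientation): joint-space move of the TCP to a pose.
- robot.move_linear(position, ori=None, speed=150, f_stop=None): straight line of the TCP; ori=None keeps the orientation; speed is the mean speed in mm/s. With f_stop (N) it stops when the force on the tool has changed by that much, and returns True; else False.
- robot.move_j(angles): joint-space move.
- robot.move_gripper(opening): opening from 0.0 (shut) to 1.0 (fully open); the grip force is fixed at half the most; returns when the fingers have stopped.
- robot.sleep(seconds).
- robot.inverse_kinematics(position, orientation): joint angles nearest the present ones, or None.
- robot.get_image(name): name is "scene" or "top" or "wrist"; returns a dict with "img" (420x560x3 uint8, blue, green, red), "fovy" (degrees; the focal length in pixels is half the picture's height over the tangent of half this angle, whatever the lens; pixels are square), "cx", "cy" (the principal point, pixels), "eye" and "orientation" of the camera in the world. Camera axes: x right, y down, z forward; pixel columns grow to the right and rows downward; lengths in mm; the calibration is good to about 2 mm. A picture is of the moment at which its call begins. There is no depth.
A pose or a line that the arm cannot do raises robot.MotionError and nothing moves.
- robot.hand_in(): hands the job in, once; it reports no verdict.
Readings, each from a call of its own:
- robot.current_t(): time.
- robot.current_qpos(): joint angles.
- robot.current_joint_vel(): joint speeds.
- robot.current_joint_efforts(): joint torques, N m.
- robot.current_tcp_pos(): TCP position.
- robot.current_eef_rot(): TCP orientation.
- robot.current_contact_force(): force on the tool from outside, world axes, zero at the start.
- robot.current_ft_torque(): the same for the moment, N m.
- robot.current_gripper_width(): opening from 0.0 (shut) to 1.0 (fully open).
Only numpy, scipy, OpenCV 4.12 (cv2) and the standard library are available. Lean on these libraries where they do the work, as an engineer would, in place of code of your own. Each camera call takes 0.05 s, during which the arm holds its last target.

TASK

Flip the hasp of the red tool chest up off its staple and back onto the lid, then raise the lid until it stands about upright. Then gauge the bore of the hub that stands in the vice: set the depth gauge's foot flat on the hub, push its rod down until it bottoms in the bore, and then hang the gauge gently in the chest, foot across both rails and rod pointing down, with that reading still on it. Leave the lid up, and leave the hubs, the can and the wrench standing where they are.

Things in the scene. Friction and masses are not known exactly. Their poses are not given: they have to be found in the camera images.
- chest: red steel tool chest, fixed; 180 mm deep (its x), 280 mm wide (its y), 150 mm high without the lid, walls 5 mm. Origin: centre of the underside; -x of its frame is the front (hasp and staple side), +x the lid's hinge side, z up. Inside, two parallel round steel rails 8 mm thick run along its y over the whole width, centre lines 60 mm apart, tops 60 mm above the chest's underside and 90 mm below its rim.
- rest (a point): point midway between the two rails at the height of their tops, in the middle of their length (10 mm towards the chest's front from its middle); axes as the chest's. The gauge hangs with its foot's underside at this height and the foot's long axis along this frame's x (either way round), rod down in the gap between the rails.
- lid (a joint): lid of the chest, 180 x 280 x 8 mm, rad: 0 shut, 1.57 upright, stop at 1.8. Its hinge is stiff: it stays where it is left; raising it takes about 5 N at the handle.
- lid_handle (a point): middle of the grip of the lid's bar handle: a round steel bar 10 mm thick, 80 mm long, along the chest's y, 35 mm above the lid's outer face and 35 mm behind the lid's front edge. Moves and turns with the lid. Height about 0.194 when shut.
- lid_hinge (a point): point on the lid's hinge axis, at the middle of the chest's rear top edge, at the height of the lid's underside; the axis runs along the chest's y. The shut handle lies 145 mm in front of it and 43 mm above it.
- hasp (a joint): hasp strap hinged on the lid's top, rad: 0 lying flat forward over the staple, 1.57 pointing up from the lid, stop at 3.0 lying back on the lid. It turns freely and falls by its own weight to either side of upright.
- hasp_tab (a point): middle of the tab at the free end of the hasp: 17 mm long, 22 mm wide (along the chest's y), 6 mm thick, standing out 30 mm past the chest's front face with free air below and at both sides. The strap behind it is 22 mm wide and 3 mm thick. The staple and its bracket, 16 mm wide, stand out 16 mm from the face under the strap; nothing else is near. Moves and turns with the hasp.
- hasp_hinge (a point): middle of the hasp's hinge axis (along the chest's y), on the lid 40 mm behind the front edge and 12.5 mm above the lid's underside; the tab's middle is 69.5 mm from it. It lies 85 mm off the chest's middle along the chest's -y.
- gauge: depth gauge, steel, loose, about 0.23 kg in all: a foot bar 90 mm (its x) x 26 mm (its y) x 14 mm high, a dark block 22 x 20 mm on it up to 35 mm, and a rod 8 mm in diameter sliding upright through both. Origin: centre of the foot's underside, z up. It starts standing on the bench.
- gauge_rod (a joint): how far the rod's tip stands out below the foot's underside, m: this is the reading. Negative: tip drawn back inside the foot, as at the start. Range -0.016 to 0.050. The rod is held by friction: about 8 N moves it, and it stays where it is left (pressing the gauge onto the rails harder than that would push the rod and spoil the reading), so that the whole gauge can be carried by its knob without changing the reading.
- gauge_knob (a point): middle of the round knob on top of the rod, 22 mm diameter, 28 mm tall (14 mm above and below this point); on the rod's axis, 101 mm above the rod's tip. There are about 52 mm minus the reading of bare rod between the knob and the dark block.
- gauge_tip (a point): centre of the rod's flat lower end.
- hub_a: hub A; one of three outwardly alike plain aluminium hubs, upright cylinder 56 mm diameter, 60 mm tall, with a blind bore 22 mm in diameter, open at the top on its axis (flat rim 17 mm wide). The bore is between 20 and 44 mm deep, differs from hub to hub and is not told: it must be gauged. One of the three stands in the vice (the one within 15 mm of vice), the others stand free. Loose, 0.4 kg. Origin: centre of the underside, z up.
- hub_b: hub B; one of three outwardly alike plain aluminium hubs, upright cylinder 56 mm diameter, 60 mm tall, with a blind bore 22 mm in diameter, open at the top on its axis (flat rim 17 mm wide). The bore is between 20 and 44 mm deep, differs from hub to hub and is not told: it must be gauged. One of the three stands in the vice (the one within 15 mm of vice), the others stand free. Loose, 0.4 kg. Origin: centre of the underside, z up.
- hub_c: hub C; one of three outwardly alike plain aluminium hubs, upright cylinder 56 mm diameter, 60 mm tall, with a blind bore 22 mm in diameter, open at the top on its axis (flat rim 17 mm wide). The bore is between 20 and 44 mm deep, differs from hub to hub and is not told: it must be gauged. One of the three stands in the vice (the one within 15 mm of vice), the others stand free. Loose, 0.4 kg. Origin: centre of the underside, z up.
- vice: small grey bench vice, fixed: two jaws 100 mm (its x) x 20 mm x 42 mm high, 59 mm apart along its y, with guide bars between and a screw out to 94 mm on its -y side. Origin: on the bench midway between the jaws. The hub in it stands on the bench between the jaws and rises 18 mm above them.
- can: bystander: plain steel can, 58 mm diameter, 130 mm tall, loose; origin centre of the underside.
- wrench: bystander: steel wrench 160 mm long, lying loose on the bench.
There are look-alikes about, which are no part of the job. What is shaped like the vice but orange is not meant. Leave any blue look-alike of the gauge alone.

How it is judged (in metres and radians):
On the way, in this order (a step that is already met when the one before it is completed fails the run):
1. the hasp is flipped off its staple, past upright, with the lid still down (value of joint hasp above 1.7 rad and value of joint lid below 0.2 rad), for 0.1 s.
2. the lid is raised to at least about 70 degrees (value of joint lid above 1.2 rad), for 0.2 s.
3. the gauge's foot sits flat on the hub in the vice and its rod tip stands on the floor of the bore (both within 2 mm) (((horizontal distance between hub_a and vice below 0.015 m and horizontal distance between gauge_tip and hub_a below 0.011 m and z of gauge_tip in the frame of hub_a between 0.034 and 0.038 m and z of gauge in the frame of hub_a between 0.058 and 0.062 m) or (horizontal distance between hub_b and vice below 0.015 m and horizontal distance between gauge_tip and hub_b below 0.011 m and z of gauge_tip in the frame of hub_b between 0.026 and 0.03 m and z of gauge in the frame of hub_b between 0.058 and 0.062 m) or (horizontal distance between hub_c and vice below 0.015 m and horizontal distance between gauge_tip and hub_c below 0.011 m and z of gauge_tip in the frame of hub_c between 0.018 and 0.022 m and z of gauge in the frame of hub_c between 0.058 and 0.062 m))), for 0.2 s.
At the end, for the whole second after the job is handed in: Gauge at rest in the chest, foot on both rails (height within 3 mm, within 18 mm of mid-gap, 125 mm along the rails, upright to 5 degrees), reading within 2 mm of the bore depth of the hub in the vice; lid at least 1.2 rad open, hasp back past 1.7 rad (((horizontal distance between hub_a and vice below 0.015 m and value of joint gauge_rod between 0.022 and 0.026 m) or (horizontal distance between hub_b and vice below 0.015 m and value of joint gauge_rod between 0.03 and 0.034 m) or (horizontal distance between hub_c and vice below 0.015 m and value of joint gauge_rod between 0.038 and 0.042 m)) and x of gauge in the frame of rest between -0.018 and 0.018 m and y of gauge in the frame of rest between -0.125 and 0.125 m and z of gauge in the frame of rest between -0.003 and 0.003 m and angle between gauge's own z axis and vertical below 0.08 rad and linear speed of gauge below 0.02 m/s and value of joint lid above 1.2 rad and value of joint hasp above 1.7 rad); the robot touches nothing.
It fails at once if the lid is raised while the hasp is still over its staple (value of joint lid above 0.2 rad and value of joint hasp below 1.2 rad).
It fails at once if the gauge is tipped over (angle between gauge's own z axis and vertical above 0.7 rad).
It fails at once if the gauge is dropped or rammed into the chest (contact force between gauge and chest above 60 N).
It fails at once if a hub, the can or the wrench is shifted by more than 30 mm or knocked over (distance of any of hub_a, hub_b, hub_c, can, wrench from where it was at the start of the episode above 0.03 m or angle between any of hub_a, hub_b, hub_c, can's own z axis and vertical above 0.5 rad).
It also fails if it takes over 70 s, if anything falls off the work surface, if the arm or the gripper's body presses on something with over 40 N, if the wrist force passes 120 N, or if a joint passes its speed limit or range.

## Working session

There is one attempt and no reset: what is moved stays moved. The work goes in short steps, each a Python script; the robot and the scene stay as the last script left them, time stands still between calls to the robot, and variables do not carry over. Pictures are saved under pics/ and viewed, and the job is handed in when it is done.

```bash
mkdir -p pics; ls; cat > h.py <<'E'
import numpy as np, cv2
from scipy.spatial.transform import Rotation as R
from bench import robot
def snap(name,fn):
    d=robot.get_image(name); cv2.imwrite('pics/'+fn+'.png',d['img'])
    np.save('pics/'+fn+'.npy',{k:d[k] for k in d if k!='img'},allow_pickle=True)
    return d
def cal(fn): return np.load('pics/'+fn+'.npy',allow_pickle=True).item()
def Rm(d):
    o=np.array(d['orientation'],float)
    return R.from_euler('xyz',o).as_matrix() if o.shape==(3,) else (o if o.shape==(3,3) else None)
def F(d): return 210/np.tan(np.radians(d['fovy'])/2)
def ray(d,u,v):
    r=Rm(d)@np.array([(u-d['cx'])/F(d),(v-d['cy'])/F(d),1.]); return np.array(d['eye'],float),r
def atz(d,u,v,z):
    e,r=ray(d,u,v); return e+r*(z-e[2])/r[2]
def proj(d,p):
    c=Rm(d).T@(np.array(p,float)-np.array(d['eye'])); return np.array([d['cx']+F(d)*c[0]/c[2],d['cy']+F(d)*c[1]/c[2]])
def tri(obs):
    A=np.zeros((3,3));b=np.zeros(3)
    for d,u,v in obs:
        e,r=ray(d,u,v); r=r/np.linalg.norm(r); P=np.eye(3)-np.outer(r,r); A+=P;b+=P@e
    return np.linalg.solve(A,b)
def crop(fn,u0,v0,u1,v1,s,out):
    i=cv2.imread('pics/'+fn+'.png')[v0:v1,u0:u1]; cv2.imwrite('pics/'+out+'.png',cv2.resize(i,None,fx=s,fy=s,interpolation=cv2.INTER_CUBIC))
E
python3 - <<'E'
from h import *
for n in ['scene','top','wrist']:
    d=snap(n,n+'0'); print(n,{k:d[k] for k in d if k!='img'})
print(robot.current_t(),robot.current_eef_rot())
E
```

```text
pics
scene {'fovy': 54.2405490399987, 'cx': 279.11565433851615, 'cy': 206.51427321575332, 'eye': array([1015.11157567,  402.44950027,  907.93893289]), 'orientation': array([-2.4779797 , -0.01449993,  2.34021638])}
top {'fovy': 44.541554313569605, 'cx': 276.27223317100345, 'cy': 200.07086672513665, 'eye': array([ 278.63140841,   -8.9829066 , 1604.02883814]), 'orientation': array([-2.96523256, -0.01892875, -1.55297885])}
wrist {'fovy': 70.28685533462576, 'cx': 274.53464686068156, 'cy': 207.41465683720804, 'eye': array([ 76.88314744, 549.8641442 , 384.72368536]), 'orientation': array([2.88670595e+00, 1.84635277e-03, 1.30922412e+00])}
0.15 [-3.14020621e+00 -2.49678409e-04  2.87975380e+00]
```

View pics/scene0.png

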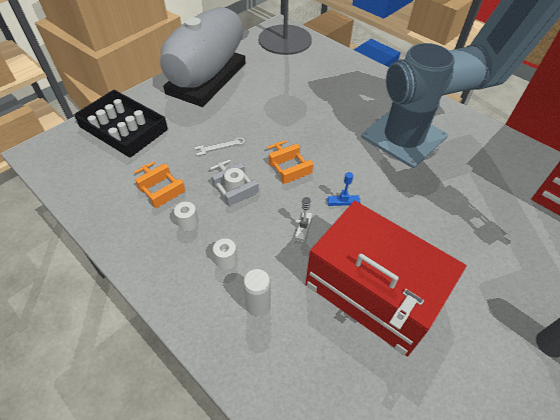

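View pics/top0.png

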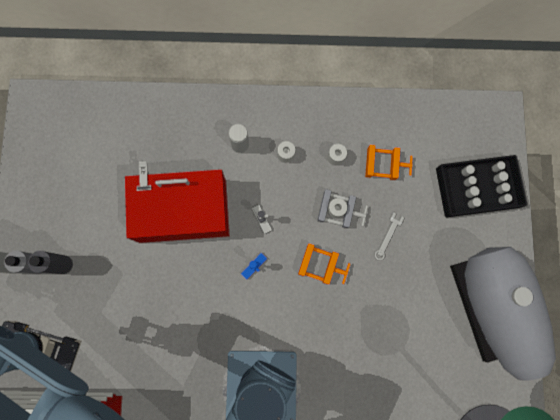

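View pics/wrist0.png

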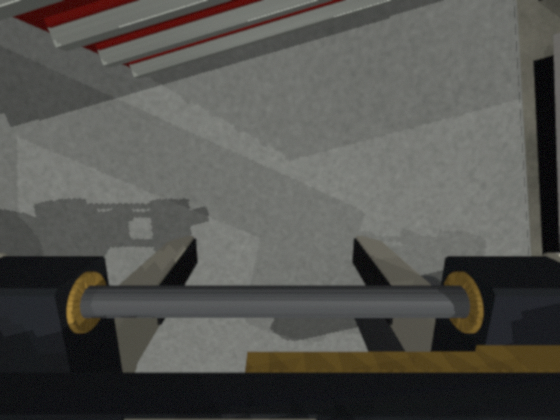

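Chest: top (177,205), scene (385,275). The gauge is white/steel at top (263,220), scene (303,220); the blue look-alike at scene (345,190) stays alone. The grey vice is at top (338,208), scene (233,185), between two orange ones. I'll enlarge these for measurement.

```bash
python3 - <<'E'
from h import *
crop('scene0',300,195,475,360,4.5,'c1')
crop('top0',115,150,240,250,6,'c2')
crop('scene0',195,140,365,250,4.6,'c3')
crop('top0',235,180,405,290,4.6,'c4')
E
```

```text
(no output)
```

View pics/c1.png

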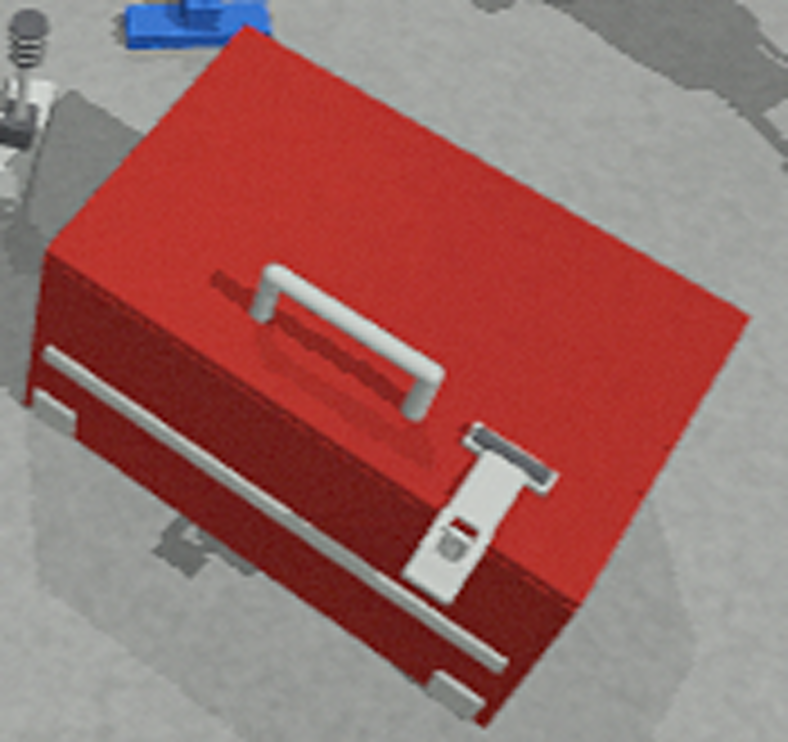

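View pics/c2.png

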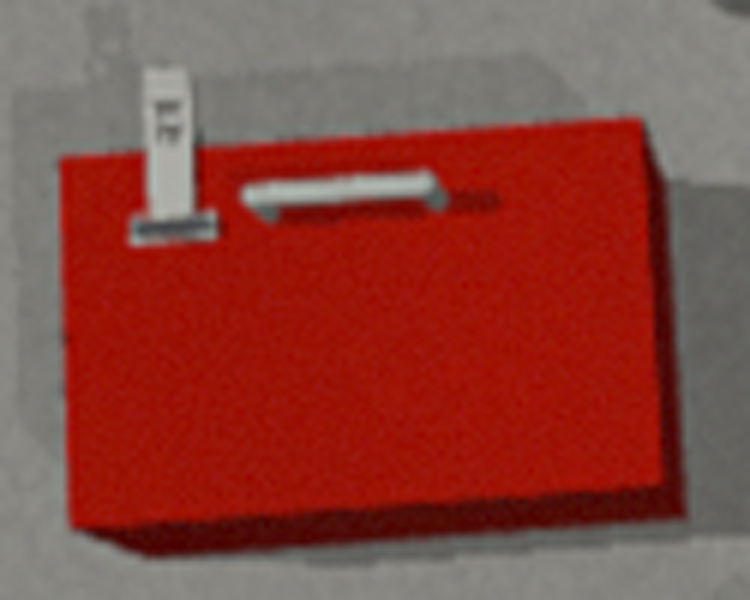

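View pics/c3.png

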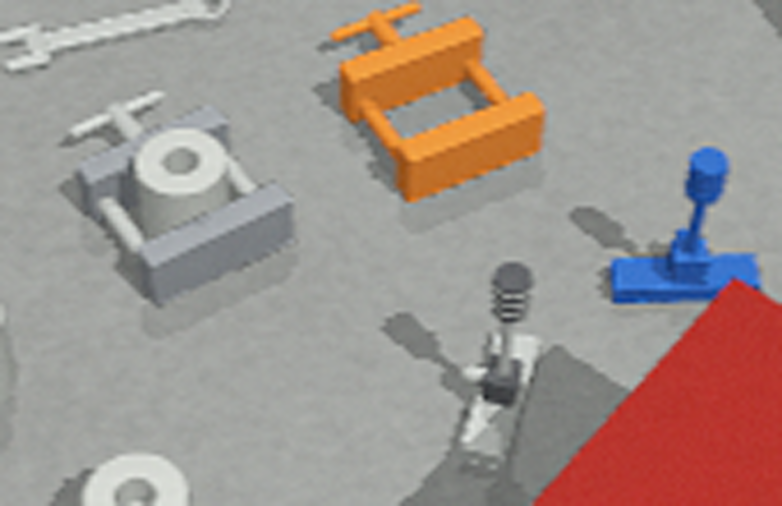

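View pics/c4.png

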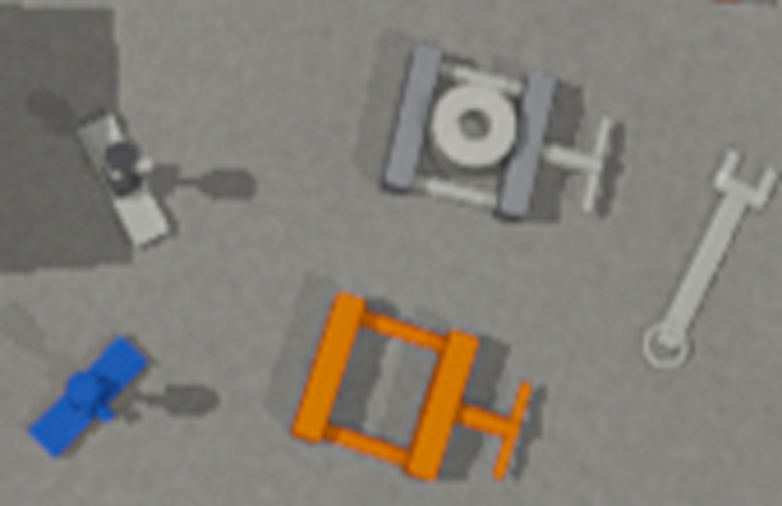

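```bash
cat > fit.py <<'E'
from h import *
from scipy.optimize import least_squares
S=cal('scene0');T=cal('top0')
def cc(x,y,u0,v0,s): return ((x+.5)/s-.5+u0,(y+.5)/s-.5+v0)
c1=lambda x,y:(S,)+cc(x,y,300,195,4.5)
c2=lambda x,y:(T,)+cc(x,y,115,150,6)
c3=lambda x,y:(S,)+cc(x,y,195,140,4.6)
c4=lambda x,y:(T,)+cc(x,y,235,180,4.6)
obs=[(c1(50,252),(-90,140,158)),(c1(245,27),(90,140,158)),(c1(748,318),(90,-140,158)),(c1(580,607),(-90,-140,158)),
(c2(60,157),(-90,-140,158)),(c2(640,120),(-90,140,158)),(c2(660,487),(90,140,158)),(c2(72,527),(90,-140,158)),
(c2(338,188),(-55,0,194)),(c1(355,325),(-55,0,194))]
def rr(p,obs):
    M=R.from_euler('z',p[2]).as_matrix()
    return np.concatenate([proj(d,M@np.array(q)+[p[0],p[1],0])-[u,v] for (d,u,v),q in obs])
if __name__=='__main__':
    r=least_squares(rr,[550,200,3.1],args=(obs,)); print('chest',r.x); print(np.round(r.fun.reshape(-1,2),2).tolist())
    for nm,o in (('S',[x for x in obs if x[0][0] is S]),('T',[x for x in obs if x[0][0] is T])):
        print(nm,least_squares(rr,[550,200,3.1],args=(o,)).x)
    print('hub',atz(*c3(182,160),60),atz(*c4(474,124),60),tri([c3(182,160),c4(474,124)]))
    # gauge foot corners, z=14
    g=[atz(*c4(*p),14) for p in [(78,127),(110,112),(172,233),(137,248)]]
    print('gaugefoot',np.mean(g,0),np.round(g,1).tolist())
    print('knob',tri([c3(512,292),c4(122,163)]))
    # vice jaws top z=42
    v=[atz(*c4(*p),42) for p in [(415,46),(440,46),(410,190),(385,185),(528,72),(553,75),(525,216),(497,213)]]
    print('vice',np.mean(v,0),np.round(v,1).tolist())
E
python3 fit.py
```

```text
chest [522.92363632 260.82089683   3.2361551 ]
[[-1.68, -0.85], [-0.13, -1.22], [1.05, -0.37], [0.2, 0.04], [-1.18, -0.28], [-0.35, -0.96], [-0.0, -0.34], [-1.58, 0.37], [-0.42, 0.32], [-1.01, -0.45]]
S [523.33217839 261.83385106   3.23895908]
T [522.49062607 258.83295915   3.23223262]
hub [ 536.80147982 -218.32323054   60.        ] [ 538.12354695 -221.43265001   60.        ] [ 537.2048663  -220.27630801   59.30979005]
gaugefoot [502.43468285  10.83303315  14.        ] [[538.1, 43.1, 14.0], [548.9, 21.6, 14.0], [466.7, -22.4, 14.0], [456.0, 1.1, 14.0]]
knob [500.15574288  12.22816303 103.04382443]
vice [ 537.00247444 -220.64346899   42.        ] [[593.8, -184.1, 42.0], [594.2, -201.0, 42.0], [495.5, -180.8, 42.0], [498.5, -164.1, 42.0], [577.5, -260.6, 42.0], [575.8, -277.5, 42.0], [479.5, -257.9, 42.0], [481.2, -239.1, 42.0]]
```

```bash
python3 - <<'E'
from h import *
from scipy.optimize import least_squares
rows=[]
for p in [(142.3,531.3,218.6),(540,0,200),(540,0,350),(400,0,150),(700,0,150),(700,0,300),(500,200,400),(350,100,300)]:
    q=robot.inverse_kinematics(p,[np.pi,0,0])
    if q is None: print(p,None); continue
    rows.append((p,q)); print(p,np.round(q,3))
def f(x):
    o=[]
    for p,q in rows:
        r=np.hypot(p[0],p[1])
        o+= [x[0]+x[1]*np.sin(q[1])+x[2]*np.sin(q[1]+q[2])+x[4]*np.cos(q[1]+q[2])-r, x[3]+x[1]*np.cos(q[1])+x[2]*np.cos(q[1]+q[2])-x[4]*np.sin(q[1]+q[2])-p[2]]
    return np.array(o)
s=least_squares(f,[0,300,300,0,0]);print(s.x,np.round(s.fun,1))
E
```

```text
(142.3, 531.3, 218.6) [ 1.106  0.259  1.535 -0.     1.348  2.677]
(540, 0, 200) [-0.207  0.254  1.588 -0.     1.3    1.364]
(540, 0, 350) [-0.207  0.187  1.313 -0.     1.642  1.364]
(400, 0, 150) [-0.281  0.05   1.969 -0.     1.123  1.29 ]
(700, 0, 150) [-0.159  0.573  1.224 -0.     1.345  1.412]
(700, 0, 300) [-0.159  0.511  0.967 -0.     1.663  1.412]
(500, 200, 400) [ 0.173  0.183  1.201 -0.     1.757  1.744]
(350, 100, 300) [-0.031 -0.141  1.768 -0.     1.515  1.54 ]
[  15.01544634  522.53248659  425.31450883 -136.60206019   57.46861944] [ 0.7 -0.1  0.7 -0.1  0.5 -0.4 -0.6 -0.6 -0.2  1.4 -0.5  0.9  0.3 -0.5
 -1.  -0.4]
```

```bash
cat >> h.py <<'E'
_t=R.from_euler('xyz',[-3.14020621,-2.49678409e-04,2.87975380]).as_matrix()
def wristcam(tcp,ori,w=None):
    w=cal('wrist0'); 
    Rc=_t.T@Rm(w); ec=_t.T@(np.array(w['eye'])-np.array([142.328,531.27,218.653]))
    M=R.from_euler('xyz',ori).as_matrix()
    return dict(fovy=w['fovy'],cx=w['cx'],cy=w['cy'],eye=np.array(tcp)+M@ec,orientation=M@Rc)
CH=[523.0,260.8,3.2362]
def chest(p,c=None):
    c=c or CH; return R.from_euler('z',c[2]).apply(p)+np.array([c[0],c[1],0])
E
python3 - <<'E'
from h import *
for n,p in dict(tab=(-119.5,-85,163),hinge=(-50,-85,162.5),handle=(-55,0,194),rest=(-10,0,60),lidhinge=(90,0,150)).items(): print(n,chest(p))
w=wristcam([0,0,0],[np.pi,0,0]);print(w['eye'],w['orientation'])
yaw=CH[2]-np.pi
for x in (430,470,510):
    w=wristcam([x,320,330],[np.pi,0,yaw]); print(x,[proj(w,chest(p)).round() for p in [(-119.5,-85,163),(-50,-85,162.5),(-55,0,194),(-90,140,158)]],robot.inverse_kinematics([x,320,330],[np.pi,0,yaw]))
E
```

```text
tab [633.93596976 356.70860552 163.        ]
hinge [564.74676945 350.14319918 162.5       ]
handle [577.75404341 265.9956453  194.        ]
rest [532.95528062 261.74466278  60.        ]
lidhinge [433.40247442 252.29803496 150.        ]
[ 68.06889436  -0.78928011 166.05494909] [[ 2.66185535e-04 -9.67628727e-01 -2.52377842e-01]
 [-9.99999859e-01 -3.73656442e-04  3.77906436e-04]
 [-4.59975730e-04  2.52377706e-01 -9.67628690e-01]]
430 [array([256., -19.]), array([257.,  60.]), array([348.,  46.]), array([481.,  18.])] [ 4.31553561e-01  1.82993287e-01  1.36464174e+00 -4.44089210e-16
  1.59395763e+00  1.90774254e+00]
470 [array([253.,  27.]), array([254., 101.]), array([341.,  93.]), array([470.,  61.])] [ 4.01637179e-01  2.45230380e-01  1.28587934e+00 -4.44089210e-16
  1.61048293e+00  1.87782616e+00]
510 [array([250.,  71.]), array([251., 140.]), array([335., 136.]), array([461., 101.])] [ 3.75276199e-01  3.09937836e-01  1.19905612e+00 -4.44089210e-16
  1.63259869e+00  1.85146518e+00]
```

```bash
python3 - <<'E'
from h import *
yaw=CH[2]-np.pi
robot.move_ptp([545,320,320],[np.pi,0,yaw])
d=snap('wrist','w1'); print(d['eye'],d['orientation'],robot.current_tcp_pos(),robot.current_eef_rot(),robot.current_t())
E
```

```text
[615.41414124 328.017198   486.56071881] [ 2.88761812e+00 -3.76623082e-04 -1.47431932e+00] [544.3464333  320.7075954  319.84605445] [-3.14143770e+00  4.36925040e-04  9.64361115e-02] 1.9667
```

View pics/w1.png

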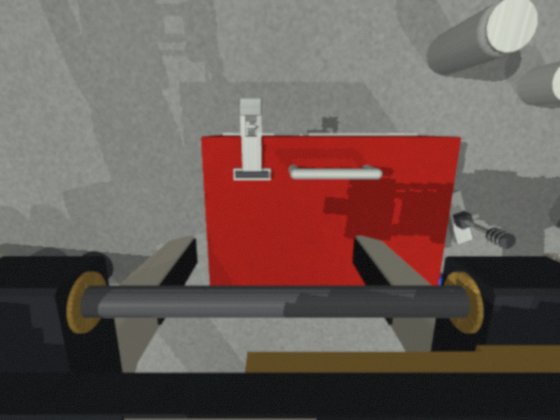

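```bash
python3 - <<'E'
from h import *
crop('w1',190,85,470,205,2.85,'c5')
crop('w1',225,90,295,190,6,'c6')
E
```

```text
(no output)
```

View pics/c5.png

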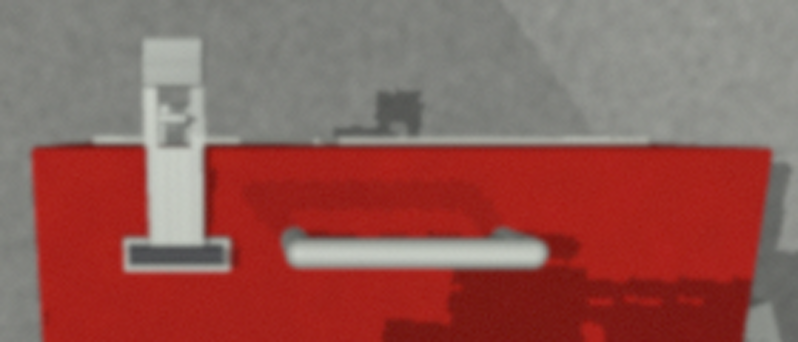

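View pics/c6.png

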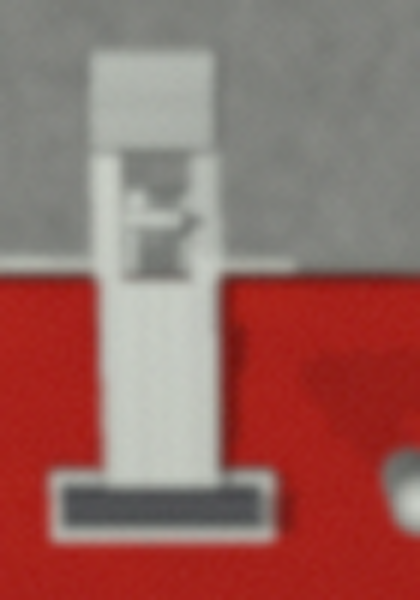

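```bash
python3 - <<'E'
from fit import *
W=cal('w1')
c5=lambda x,y:(W,)+cc(x,y,190,85,2.85)
c6=lambda x,y:(W,)+cc(x,y,225,90,6)
ow=[(c5(33,150),(-90,-140,158)),(c5(770,150),(-90,140,158)),(c5(417,253),(-55,0,194)),(c6(152,100),(-119.5,-85,164.5)),(c6(162,507),(-50,-85,165))]
for o in (ow,ow+obs):
    r=least_squares(rr,[550,200,3.1],args=(o,)); print('chest',r.x); print(np.round(r.fun.reshape(-1,2),2).tolist())
E
```

```text
chest [524.785903   258.90315294   3.23574525]
[[-1.25, -1.02], [1.33, -0.4], [-0.43, 0.46], [0.46, 0.73], [-0.09, 0.43]]
chest [524.25734686 259.61316626   3.23324994]
[[-1.74, -0.92], [0.71, 0.37], [-1.09, 0.92], [0.02, 0.98], [-0.67, 0.65], [-2.5, -1.0], [-0.69, -1.24], [0.26, -0.13], [-0.96, 0.17], [-0.64, -0.87], [0.18, -1.27], [0.36, -0.65], [-1.22, -0.24], [0.09, -0.14], [-1.97, -0.45]]
```

```bash
sed -i 's/^CH=.*/CH=[524.5,259.2,3.2345]/' h.py; python3 - <<'E'
from h import *
yaw=CH[2]-np.pi
O=[np.pi,0,yaw]
tab=chest((-119.5,-85,162.5)); print(tab)
robot.move_gripper(0.5)
robot.move_ptp(tab+[0,0,45],O)
robot.move_linear(tab+[0,0,-11],O,speed=120,f_stop=15)
print(robot.current_tcp_pos(),robot.current_contact_force())
robot.move_gripper(0.0)
print(robot.current_gripper_width()*93,robot.current_contact_force(),robot.current_ft_torque(),robot.current_t())
snap('wrist','w2');snap('scene','s2')
E
```

```text
[635.59885401 354.91987588 162.5       ]
[635.9850462 355.1458364 153.3157152] [ 0.43714682 -0.69038133  0.67502886]
21.101816013735217 [-0.9425046  -2.60810069  2.52682967] [-0.47520191  0.13097256  0.00607807] 4.6583
```

View pics/w2.png

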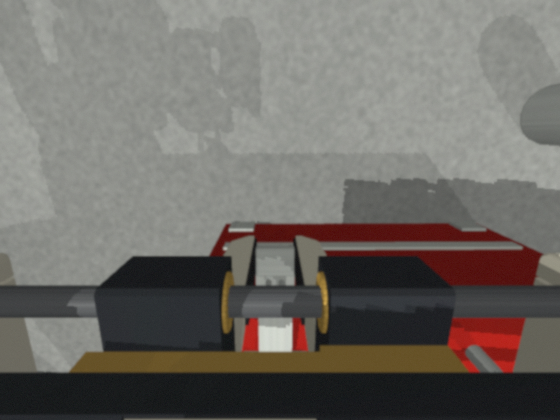

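View pics/s2.png

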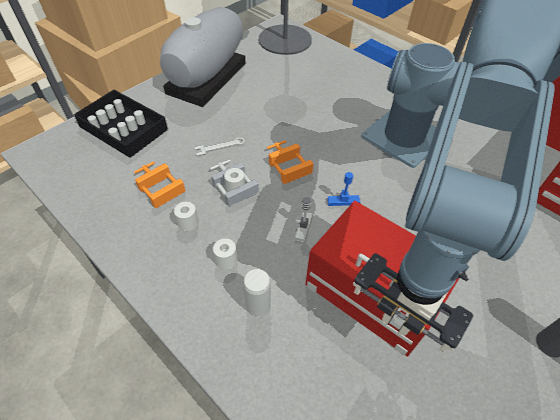

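The tab sits between the fingers (wrist image about (276,260), width 21 mm, so it is gripped). Next, the arc about the hasp's hinge.

```bash
python3 - <<'E'
from h import *
yaw=CH[2]-np.pi
O=[np.pi,0,yaw]
p0=np.array(robot.current_tcp_pos())
start=chest((-119.5,-85,162.5))
for th in np.arange(0.25,2.01,0.25):
    q=chest((-50-69.5*np.cos(th),-85,162.5+69.5*np.sin(th)))
    t=robot.move_linear(p0+q-start,O,speed=90)
    print(round(th,2),np.round(robot.current_contact_force(),1),np.round(robot.current_tcp_pos(),1))
print(robot.current_gripper_width()*93,robot.current_t())
snap('wrist','w3');snap('scene','s3')
E
```

```text
0.25 [ 0.5 -1.7 -2. ] [633.3 354.2 169. ]
0.5 [-1.1 -1.4 -2.3] [626.8 353.6 185.6]
0.75 [ 0.6 -2.3  0.3] [617.4 352.7 200.1]
1.0 [ 1.9 -2.6  1.5] [604.6 351.5 211.1]
1.25 [ 1.5 -2.9 -0.3] [588.7 350.  218.1]
1.5 [ 2.7 -3.6  2. ] [572.  348.4 221.8]
1.75 [ 2.5 -4.3  6.7] [555.2 346.9 221.8]
2.0 [-2.2 -4.9 11.4] [537.7 345.3 217.3]
19.97144350504362 7.5
```

View pics/w3.png

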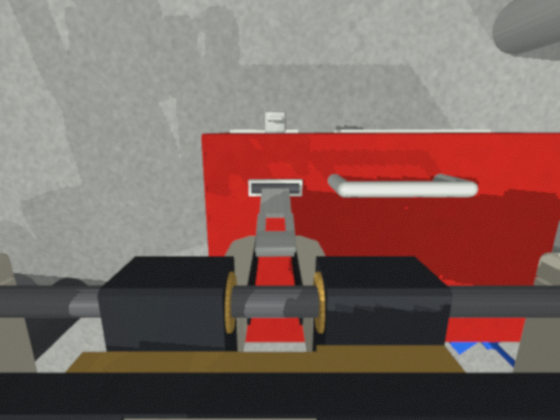

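Hasp is past upright (strap leaning back at (276,235), staple bare at (275,120)). Release it, then take the handle.

```bash
python3 - <<'E'
from h import *
yaw=CH[2]-np.pi
O=[np.pi,0,yaw]
robot.move_gripper(0.45)
p=np.array(robot.current_tcp_pos())
robot.move_linear(p+[0,0,60],O,speed=150)
for s in (1,-1):
    O2=[np.pi,0,yaw+s*np.pi/2]
    for th in (0,.5,1,1.6):
        q=R.from_euler('y',th).apply([-145,0,44]); tgt=chest((90+q[0],0,150+q[2]))+[0,0,-12]
        j=robot.inverse_kinematics(tgt,O2); print(s,th,tgt.round(1),None if j is None else np.round(j,2))
snap('wrist','w4');snap('scene','s4');print(robot.current_t())
E
```

```text
1 0 [579.3 264.3 182. ] [ 0.25  0.44  1.37 -0.    1.34  0.16]
1 0.5 [540.6 260.7 246.1] [ 0.26  0.33  1.36 -0.    1.44  0.17]
1 1 [476.  254.7 283.8] [ 0.28  0.2   1.45 -0.    1.49  0.19]
1 1.6 [386.9 246.4 281.7] [ 0.32  0.05  1.63 -0.    1.46  0.23]
-1 0 [579.3 264.3 182. ] [ 0.25  0.44  1.37  0.    1.34 -2.98]
-1 0.5 [540.6 260.7 246.1] [ 0.26  0.33  1.36  0.    1.44 -2.97]
-1 1 [476.  254.7 283.8] [ 0.28  0.2   1.45  0.    1.49 -2.95]
-1 1.6 [386.9 246.4 281.7] [ 0.32  0.05  1.63  0.    1.46 -2.91]
8.8417
```

View pics/w4.png

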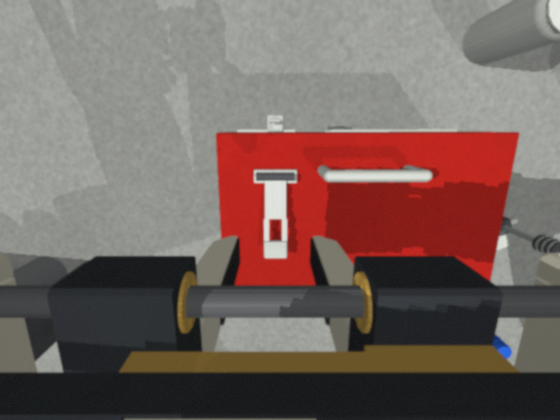

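Hasp lies back on the lid. The handle bar is centred at about (376,175), which lets me check its position.

```bash
python3 - <<'E'
from h import *
d=cal('w4')
print(atz(d,376,175.5,194), chest((-55,0,194)), proj(d,chest((-55,0,194))))
yaw=CH[2]-np.pi; O=[np.pi,0,yaw+np.pi/2]
t=chest((-55,0,194))
robot.move_ptp(t+[0,0,35],O)
hit=robot.move_linear(t+[0,0,-12],O,speed=100,f_stop=15)
print(hit,robot.current_tcp_pos(),robot.current_contact_force())
robot.move_gripper(0.0)
print(robot.current_gripper_width()*93,robot.current_contact_force(),robot.current_t())
snap('scene','s5')
crop('s5',290,160,540,360,3,'s5c')
E
```

```text
[579.91144903 264.99118389 194.        ] [579.26279688 264.30255597 194.        ] [376.67736572 176.34721527]
False [579.44118154 264.44553867 182.28471428] [ 0.08016994 -0.22526172  0.33137258]
8.885350126614576 [-4.81850783 -1.20391015  3.69300205] 11.6083
```

View pics/s5c.png

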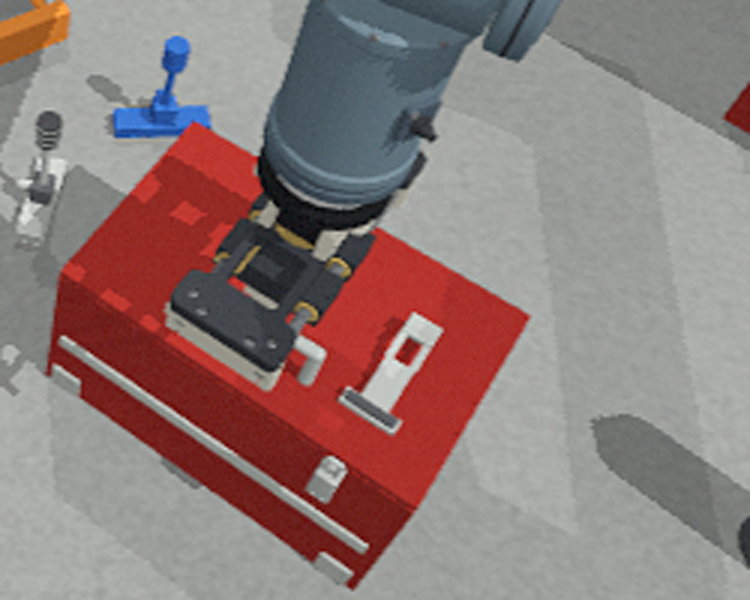

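```bash
python3 - <<'E'
from h import *
yaw=CH[2]-np.pi; O=[np.pi,0,yaw+np.pi/2]
for th in np.r_[np.arange(0.2,1.5,0.2),1.56]:
    q=R.from_euler('y',th).apply([-145,0,44]); tgt=chest((90+q[0],0,150+q[2]))+[0,0,-12]
    robot.move_linear(tgt,O,speed=120)
    f=np.array(robot.current_contact_force())
    print(round(th,2),f.round(1),(np.array(robot.current_tcp_pos())-tgt).round(1))
    if np.linalg.norm(f)>50: break
print(robot.current_gripper_width()*93,robot.current_t())
snap('scene','s6');crop('s6',290,110,540,310,3,'s6c')
E
```

```text
0.2 [-3.3 -0.6 -1.4] [-0.7 -0.   0.3]
0.4 [-0.3 -0.4 -0.7] [0.4 0.  0.4]
0.6 [ 3.6 -0.1  5.4] [1.5 0.1 1.1]
0.8 [ 5.3 -0.5 11. ] [2.6 0.2 2.2]
1.0 [ 3.8 -0.6 13.5] [2.5 0.3 2.8]
1.2 [ 0.6 -1.7 16.3] [1.3 0.2 2.6]
1.4 [-4.1 -2.  16.4] [-0.2 -0.   1.9]
1.56 [-5.7 -2.1 14.3] [-1.3 -0.2  1. ]
8.863992351375355 14.8083
```

View pics/s6c.png

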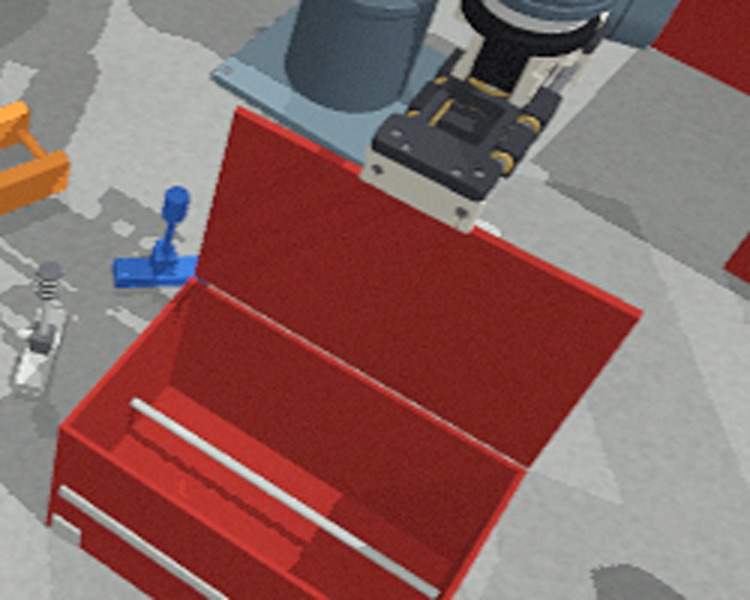

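The lid stands upright. I'll release the handle narrowly, rise, then look at the gauge from above.

```bash
python3 - <<'E'
from h import *
yaw=CH[2]-np.pi; O=[np.pi,0,yaw+np.pi/2]
robot.move_gripper(0.25)
print(robot.current_contact_force())
p=np.array(robot.current_tcp_pos())
robot.move_linear(p+[0,0,90],O,speed=150)
print(robot.current_contact_force(),robot.current_tcp_pos(),robot.current_t())
# candidates for gauge look
ga=np.arctan2(0.459,0.888); print('foot axis',ga)
for k in (0,1):
    y=ga+k*np.pi
    for nm,pp,yy in (('pick',[501,12,110],y),('hub',[537,-220,130],y),('place',[533,262,110],yaw+k*np.pi)):
        j=robot.inverse_kinematics(pp,[np.pi,0,yy]); print(k,nm,None if j is None else np.round(j,2))
for x,y in ((430,-20),(460,12)):
  for yy in (ga,0):
    w=wristcam([x,y,300],[np.pi,0,yy]); print(x,yy,[proj(w,q).round() for q in [(501,12,0),(500,12,117),(537,-220,60)]])
E
```

```text
[-0.88127214  1.02229908  0.00971123]
[ 0.34618329 -0.73379796  0.04066955] [392.23546485 246.75989404 372.11508674] 16.1
foot axis 0.47706962174089723
0 pick [-0.2   0.28  1.8  -0.    1.06  0.89]
0 hub [-0.58  0.38  1.58 -0.    1.17  0.51]
0 place [ 0.27  0.43  1.57 -0.    1.14  1.75]
1 pick [-0.2   0.28  1.8   0.    1.06 -2.25]
1 hub [-0.58  0.38  1.58  0.    1.17 -2.63]
1 place [ 0.27  0.43  1.57  0.    1.14 -1.39]
430 0.47706962174089723 [array([277., 123.]), array([277., 122.]), array([439., 179.])]
430 0 [array([253., 128.]), array([246., 128.]), array([430.,  98.])]
460 0.47706962174089723 [array([286., 151.]), array([290., 159.]), array([446., 208.])]
460 0 [array([274., 148.]), array([274., 155.]), array([451., 123.])]
```

```bash
python3 - <<'E'
from h import *
robot.move_ptp([450,-85,330],[np.pi,0,0.2])
snap('wrist','w6');snap('scene','s7');print(robot.current_t(),cal('w6'))
E
```

```text
17.4833 {'fovy': 70.28685533462576, 'cx': 274.53464686068156, 'cy': 207.41465683720804, 'eye': array([519.82521457, -69.52968636, 496.80236809]), 'orientation': array([ 2.88828541e+00, -1.21362990e-04, -1.36869202e+00])}
```

View pics/w6.png

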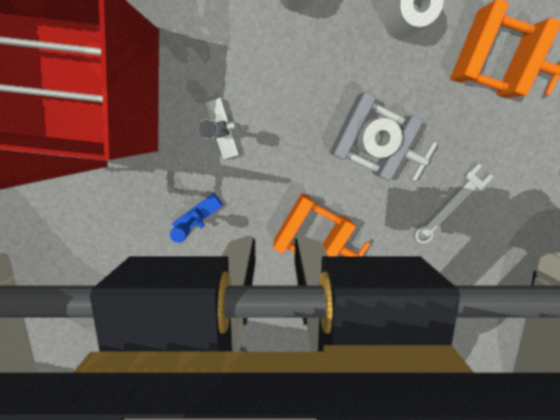

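View pics/s7.png

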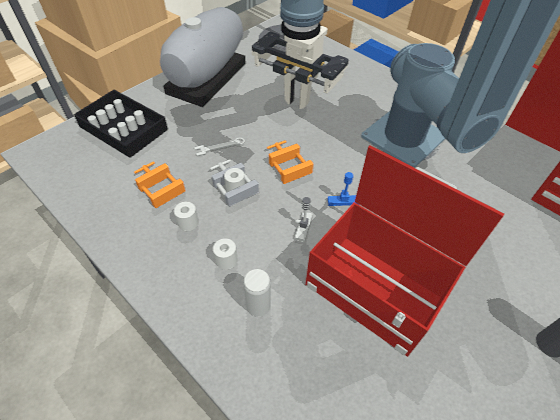

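```bash
python3 - <<'E'
from h import *
crop('w6',190,85,260,170,7,'c7')
crop('w6',325,85,445,190,6,'c8')
E
```

```text
(no output)
```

View pics/c7.png

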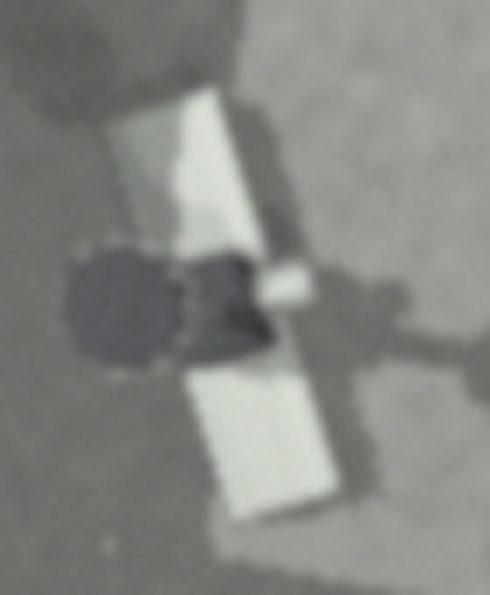

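View pics/c8.png

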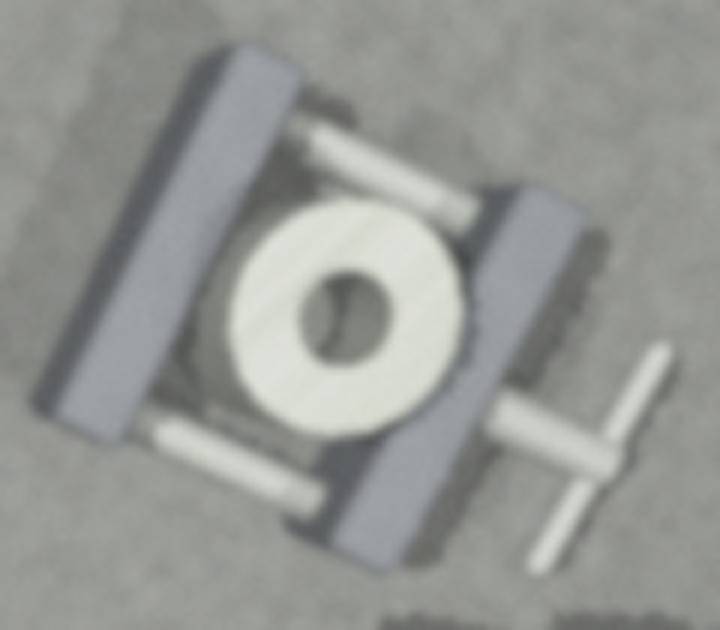

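```bash
python3 - <<'E'
from fit import *
W=cal('w6')
c7=lambda x,y:(W,)+cc(x,y,190,85,7); c8=lambda x,y:(W,)+cc(x,y,325,85,6)
pts=[(107,125),(215,90),(340,487),(237,520)]
mod=[(45,13,14),(45,-13,14),(-45,-13,14),(-45,13,14)]
o=[(c7(*p),m) for p,m in zip(pts,mod)]
oT=[(c4(*p),m) for p,m in zip([(78,127),(110,112),(172,233),(137,248)],mod)]
for q in (o,oT,o+oT):
    r=least_squares(rr,[500,10,.477],args=(q,)); print('gauge',r.x,np.round(r.fun,1))
print('hub',atz(*c8(347,318),60))
for z in (116,124,131): print('knobtop',z,atz(*c7(127,305),z))
print('knob tri c/top',tri([c7(127,305),c3(512,275),c4(122,158)]))
E
```

```text
gauge [5.05211829e+02 1.15377361e+01 4.84431938e-01] [-0.5 -0.3  0.2 -0.3  0.5  0.4 -0.2  0.2]
gauge [5.02415211e+02 1.08235808e+01 4.79760324e-01] [-0.   0.6  0.5  0.2 -0.3 -0.6 -0.2 -0.2]
gauge [5.04688001e+02 1.14230933e+01 4.83281616e-01] [-0.4  0.1  0.3  0.1  0.5  0.7 -0.2  0.6 -0.2 -0.1  0.2 -0.5 -0.4 -1.3
 -0.3 -0.9]
hub [ 540.71873934 -222.35238685   60.        ]
knobtop 116 [505.68187692  11.67240183 116.        ]
knobtop 124 [505.97900401   9.96648622 124.        ]
knobtop 131 [506.23899022   8.47381006 131.        ]
knob tri c/top [502.87893827  11.8282693  118.69988069]
```

The steel gauge stands at (505,11), yaw 0.484. Candidates for the gauge in the wrist picture are the steel one at (222,128) and the blue one at (195,218); the steel one fits. For the vice they are the grey one at (380,135) holding a hub, and the orange ones at (325,225) and (505,45), which are empty; the grey one fits. Crops c7 and c8 confirm both. Picking the gauge.

```bash
python3 - <<'E'
from h import *
O=[np.pi,0,0.484]; g=np.array([504.8,11.4,0])
robot.move_gripper(0.55)
robot.move_ptp(g+[0,0,160],O)
print(robot.move_linear(g+[0,0,90],O,speed=100,f_stop=10),robot.current_tcp_pos())
robot.move_gripper(0.0)
print(robot.current_gripper_width()*93,robot.current_contact_force(),robot.current_t())
snap('scene','s8');crop('s8',230,120,400,270,4.5,'s8c');snap('wrist','w8')
E
```

```text
False [505.42534304  11.09920666  90.74415403]
21.288020400766634 [0.75769811 0.89477929 1.29899124] 20.4083
```

View pics/s8c.png

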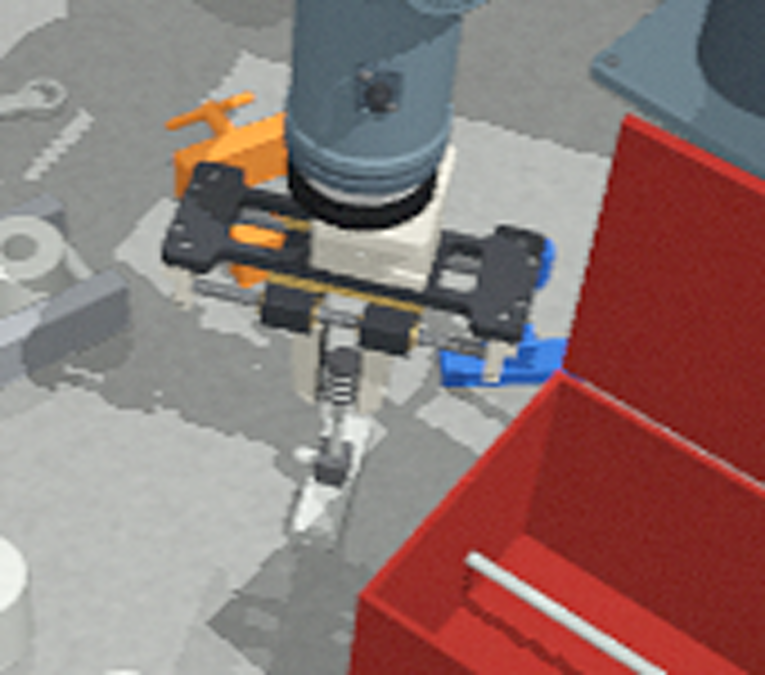

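View pics/w8.png

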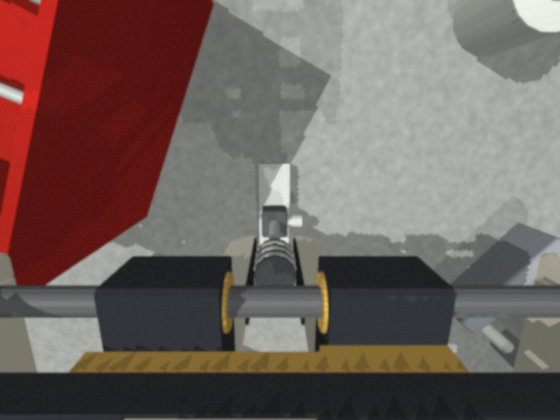

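```bash
python3 - <<'E'
from h import *
O=[np.pi,0,0.484]
p=np.array(robot.current_tcp_pos())
robot.move_linear([504.8,11.4,200],O,speed=150)
robot.move_linear([539.5,-222,200],O,speed=200)
print(robot.current_tcp_pos(),robot.current_contact_force(),robot.current_t(),robot.current_gripper_width()*93)
snap('scene','s9');crop('s9',170,100,340,240,4.5,'s9c');snap('wrist','w9')
E
```

```text
[ 539.35151303 -220.78066832  199.93842306] [ 0.38380973  0.29435989 -2.24607981] 22.725 21.39962854737207
```

View pics/s9c.png

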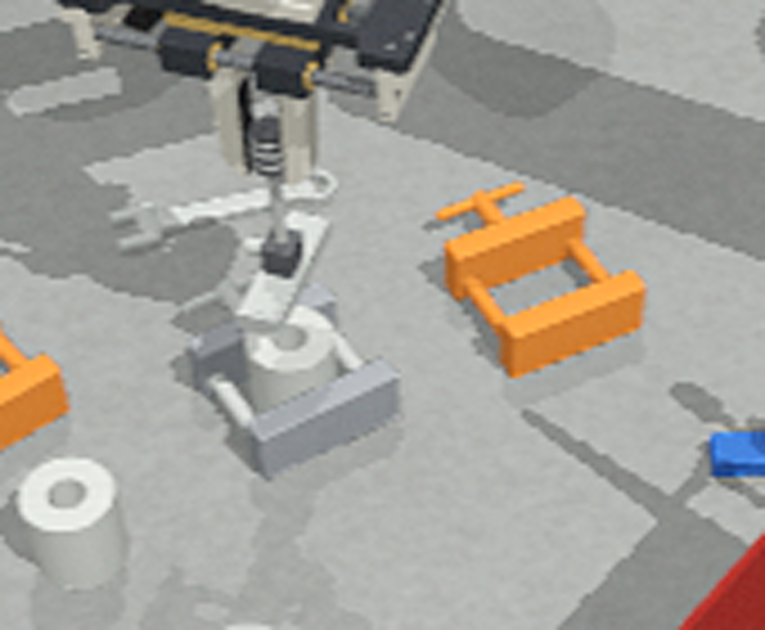

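View pics/w9.png

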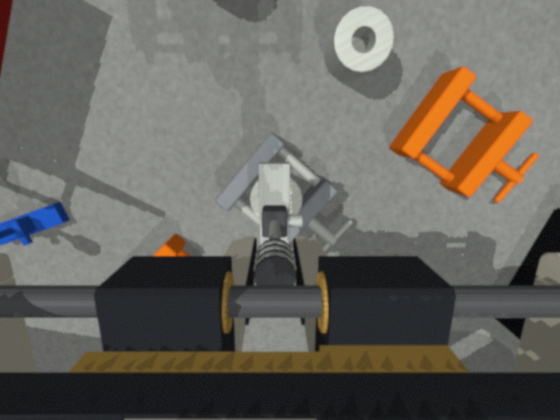

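```bash
python3 - <<'E'
from h import *
crop('w9',210,125,345,245,5.8,'w9c')
d=cal('w9'); a=np.array([np.cos(.484),np.sin(.484),0])
for z in (122,124,126): print(atz(d,275,164,z)-45*a)
for h in ((539.5,-222,60),(540.7,-222.4,60)): print(proj(d,h))
S=cal('s9')
for h in ((539.5,-222,60),): print((proj(S,h)-[170,100])*4.5)
E
```

```text
[ 539.29186593 -221.42743403  122.        ]
[ 539.48383808 -221.32186422  124.        ]
[ 539.67581022 -221.2162944   126.        ]
[275.38057819 200.41771596]
[276.24691082 199.6106412 ]
[281.55799262 333.95067304]
```

View pics/w9c.png

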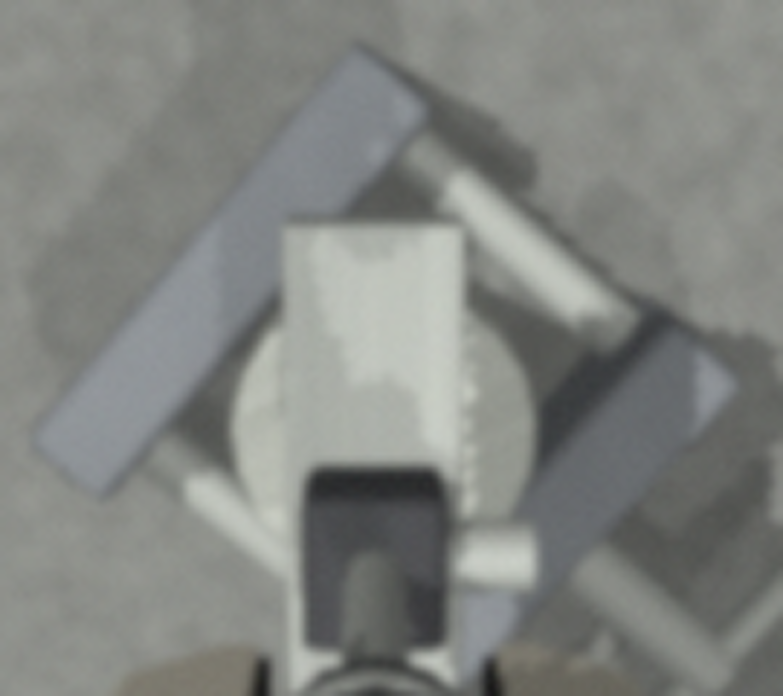

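```bash
python3 - <<'E'
from h import *
O=[np.pi,0,0.484]; h=np.array([541.0,-222.3,0])
robot.move_linear(h+[0,0,158],O,speed=120)
print(robot.current_tcp_pos(),robot.current_contact_force())
print(robot.move_linear(h+[0,0,100],O,speed=25,f_stop=16))
print(robot.current_tcp_pos(),robot.current_contact_force(),robot.current_gripper_width()*93,robot.current_t())
snap('scene','s10');crop('s10',170,100,340,240,4.5,'s10c');snap('wrist','w10')
E
```

```text
[ 541.07282921 -222.02511832  158.14669883] [ 0.09712154  0.07765051 -1.34510274]
True
[ 541.18565989 -222.3129298   104.53779306] [-1.01349083 -0.48436694  4.69655039] 21.514846848228984 25.2917
```

View pics/s10c.png

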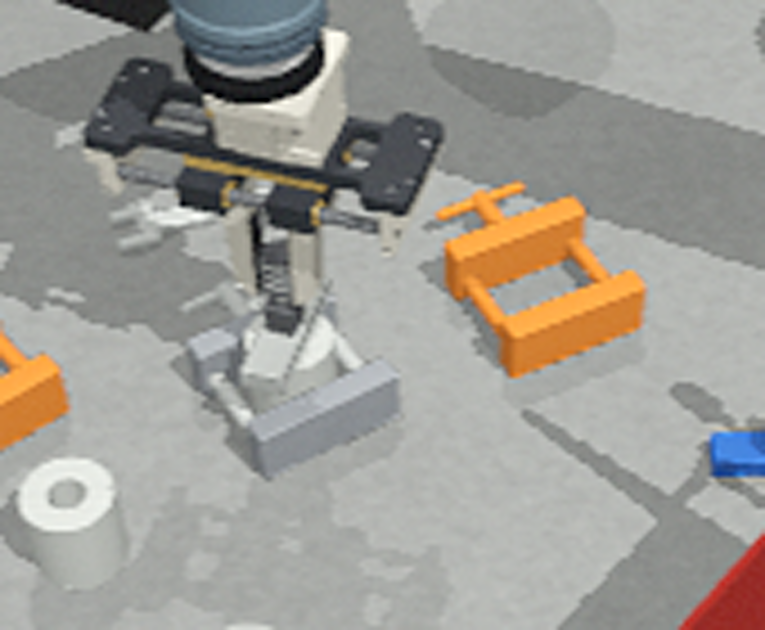

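View pics/w10.png

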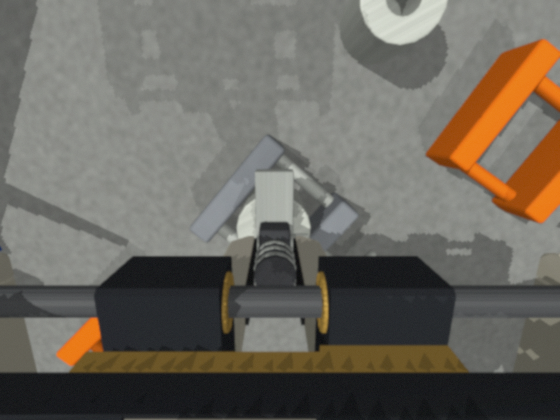

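```bash
python3 - <<'E'
from h import *
O=[np.pi,0,0.484]; h=np.array([541.0,-222.3,0])
robot.sleep(0.3); print(robot.current_tcp_pos(),robot.current_contact_force())
print(robot.move_linear(h+[0,0,97],O,speed=15,f_stop=18))
print(robot.current_tcp_pos(),robot.current_contact_force()); robot.sleep(0.3)
print(robot.current_tcp_pos(),robot.current_contact_force(),robot.current_gripper_width()*93,robot.current_t())
E
```

```text
[ 541.19241717 -222.27796496  104.52842084] [-0.34230805  0.70211496  5.43991362]
True
[ 541.36782783 -222.31232693  104.52549905] [-1.27529794  0.96101378  6.972899  ]
[ 541.37594    -222.32656294  104.54016052] [-2.05249671  1.01221071  5.77117683] 21.612639511550036 26.2583
```

Bottomed firmly: it took 18 N with no further travel, and the total travel of about 45.5 mm fits a 40 mm bore. Lift it and bring it over the chest.

```bash
python3 - <<'E'
from h import *
O=[np.pi,0,0.484]; yaw=CH[2]-np.pi; O2=[np.pi,0,yaw]
robot.move_linear([541.2,-222.3,200],O,speed=100)
print(robot.current_contact_force())
robot.move_linear([545,-200,305],O,speed=200)
r=chest((-10,0,60)); print(r)
robot.move_linear([545,20,305],O2,speed=200)
robot.move_linear([r[0],r[1],305],O2,speed=200)
print(robot.current_tcp_pos(),robot.current_contact_force(),robot.current_t(),robot.current_gripper_width()*93)
snap('scene','s11');snap('wrist','w11');snap('top','t11')
E
```

```text
[ 1.07397294 -0.16719232 -2.16526099]
[534.45687216 260.12773745  60.        ]
[534.63369352 259.15589265 305.01156299] [-0.09689377 -0.46902976 -3.15536444] 30.6583 21.210853025877704
```

View pics/s11.png

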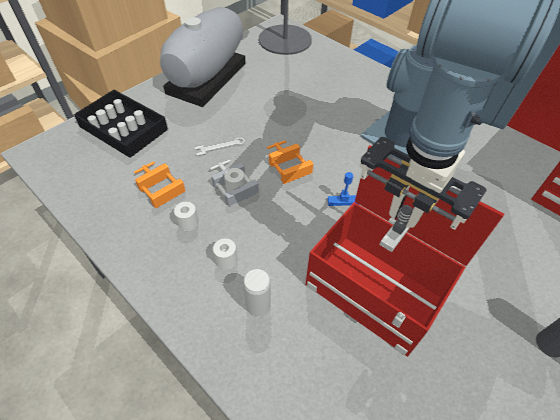

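View pics/w11.png

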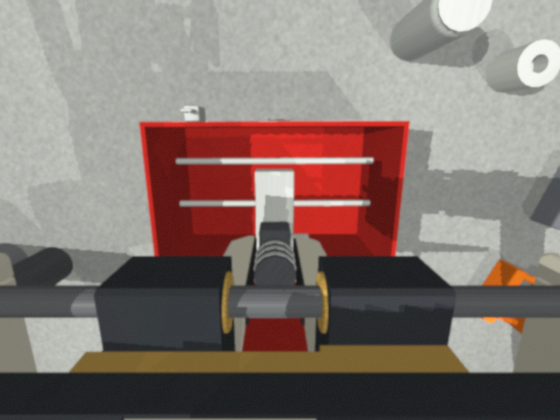

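```bash
python3 - <<'E'
from h import *
d=cal('w11')
a=[atz(d,176,161,58),atz(d,373,160,58)];b=[atz(d,180,203.5,58),atz(d,370,203.5,58)]
print(np.round(a,1).tolist(),np.round(b,1).tolist())
m=(np.mean(a,0)+np.mean(b,0))/2; print(m,np.linalg.norm(np.mean(a,0)-np.mean(b,0)), np.arctan2(*(np.array(a[0])-a[1])[:2]))
C=R.from_euler('z',-CH[2]).apply(m-[CH[0],CH[1],0]);print(C)
print(atz(d,275,171,305-104.5+60+14)-45*np.array([np.cos(.093),np.sin(.093),0]))
for y in (142,407):print(atz(d,y,123,150))
E
```

```text
[[552.3, 397.2, 58.0], [578.4, 127.2, 58.0]] [[492.3, 391.0, 58.0], [517.1, 120.8, 58.0]]
[535.03644206 259.04788692  58.        ] 60.95939641862045 -0.09669939560023814
[-10.47688856   1.12896224  58.        ]
[534.75529345 259.19859526 274.5       ]
[600.18000004 403.60027475 150.        ]
[625.39922597 129.59489345 150.        ]
```

Rails measured: mid-gap at (535.0, 259.0), and the gauge hangs at (534.8, 259.2). Lowering gently.

```bash
python3 - <<'E'
from h import *
yaw=CH[2]-np.pi; O=[np.pi,0,yaw]; c=np.array([535.0,259.3,0])
print(robot.move_linear(c+[0,0,200],O,speed=100,f_stop=8),robot.current_contact_force())
print(robot.move_linear(c+[0,0,125],O,speed=60,f_stop=6),robot.current_contact_force())
print(robot.current_tcp_pos())
robot.sleep(0.2)
print(robot.move_linear(c+[0,0,108],O,speed=20,f_stop=4),robot.current_tcp_pos(),robot.current_contact_force(),robot.current_t())
snap('scene','s12');snap('wrist','w12')
E
```

```text
False [ 0.13875563 -0.14325324 -2.60279203]
False [-0.24397023 -0.38878719 -1.7697957 ]
[535.32004556 259.39689258 125.49963569]
False [535.11716846 259.34145319 108.16723756] [-0.16485367 -0.22996524 -2.04519908] 34.6083
```

View pics/w12.png

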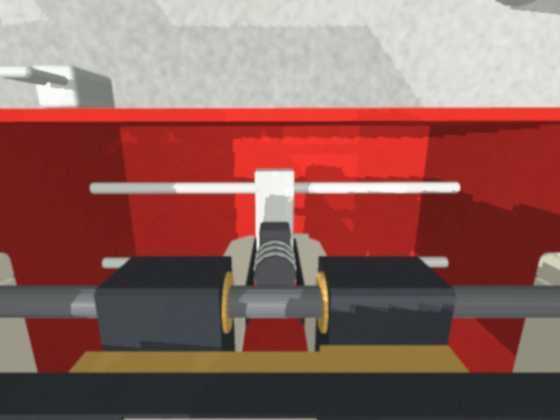

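View pics/s12.png

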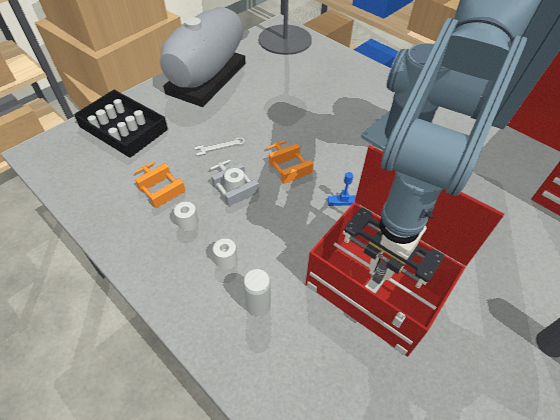

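```bash
python3 - <<'E'
from h import *
yaw=CH[2]-np.pi; O=[np.pi,0,yaw]; c=np.array([535.0,259.3,0])
print(robot.move_linear(c+[0,0,103],O,speed=8,f_stop=2.5),robot.current_tcp_pos(),robot.current_contact_force())
robot.sleep(0.2); print(robot.current_tcp_pos(),robot.current_contact_force(),robot.current_t())
E
```

```text
True [534.98289659 259.32324124 104.19101963] [-0.0733644  -0.14264395  5.23648874]
[534.98616832 259.30765261 104.18034575] [ 0.08264788 -0.42276289  5.39815726] 35.4083
```

```bash
python3 - <<'E'
from h import *
yaw=CH[2]-np.pi; O=[np.pi,0,yaw]
p=np.array(robot.current_tcp_pos())
robot.move_linear(p+[0,0,0.3],O,speed=5); print(robot.current_tcp_pos(),robot.current_contact_force())
robot.move_gripper(0.45)
print(robot.current_tcp_pos(),robot.current_contact_force())
p=np.array(robot.current_tcp_pos())
robot.move_linear([p[0],p[1],300],O,speed=100)
print(robot.current_contact_force(),robot.current_t())
snap('wrist','w13');snap('scene','s13');snap('top','t13')
crop('s13',300,130,510,360,2.6,'s13c')
E
```

```text
[534.91354928 259.28929974 104.233471  ] [0.61351319 0.68201152 0.75205573]
[534.9489143  259.30429251 104.45701099] [ 0.59672563  0.0186148  -0.01394284]
[ 0.22522571 -0.21081278 -0.75286421] 38.6167
```

View pics/w13.png

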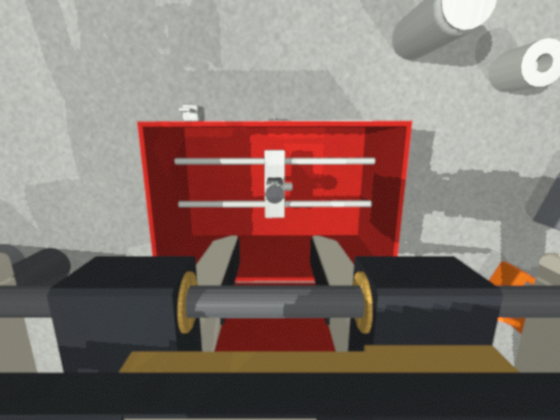

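View pics/s13c.png

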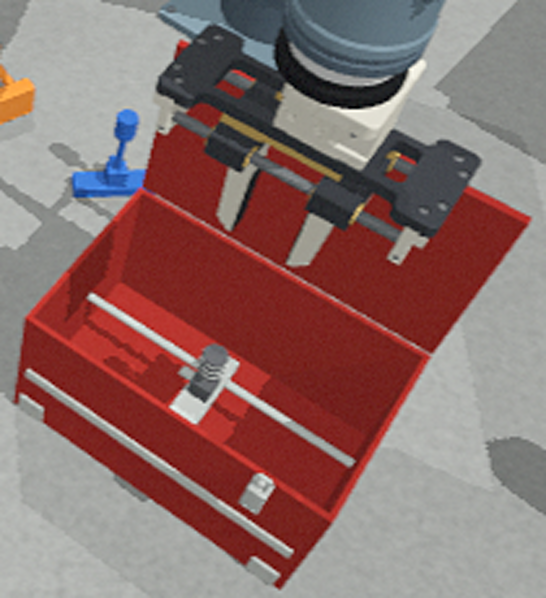

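```bash
python3 - <<'E'
from h import *
robot.move_linear([545,259,400],speed=150)
robot.move_ptp([545,-60,400],[np.pi,0,0.1])
snap('scene','s14');snap('top','t14');print(robot.current_t(),robot.current_contact_force())
crop('t14',100,120,380,300,2.8,'t14c');crop('s14',130,110,510,360,2,'s14c')
E
```

```text
40.9 [ 0.09565415  0.5001502  -0.16110755]
```

View pics/t14c.png

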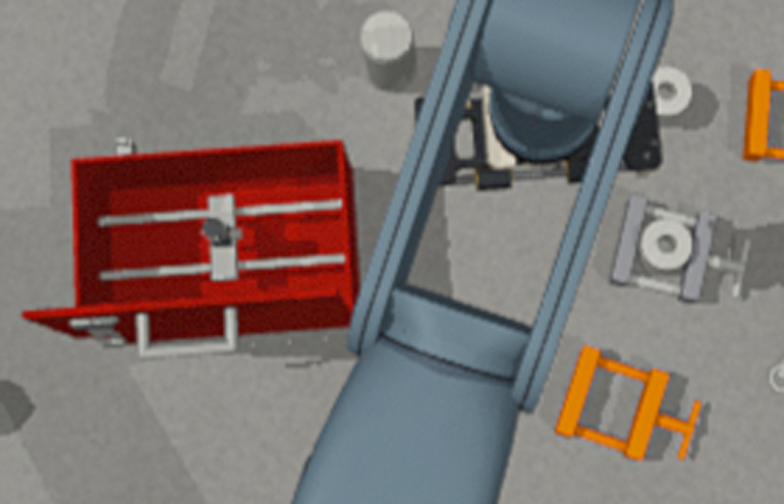

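View pics/s14c.png

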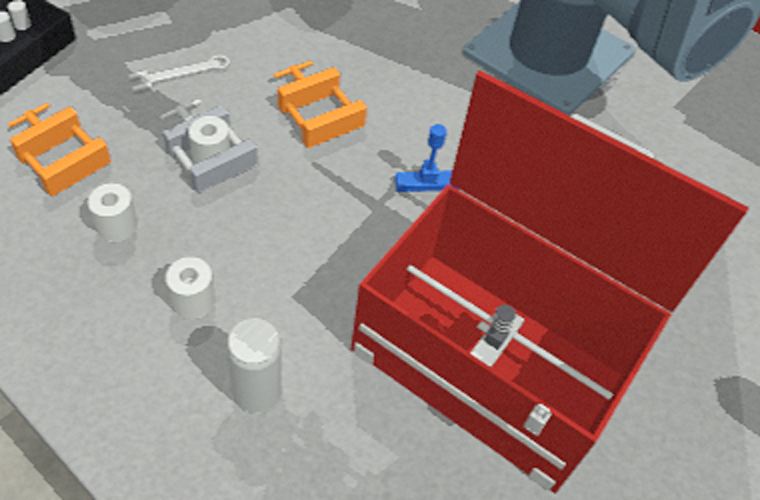

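Foot lies across both rails, the lid is upright, the hasp hangs folded back behind it, and the bystanders have not moved. One numeric check of the knob height (the reading), then hand in.

```bash
python3 - <<'E'
from h import *
w=cal('w13'); d=cal('s14')
# knob-top centre: wrist (274.5,193), scene crop (503,311)/2
for z in (125,130,135,140,145): print(z,atz(w,274.5,193.5,z).round(1))
print(tri([(w,274.5,193.5),(d,130+504/2,110+312/2)]))
print('foot', atz(w,275,183.5,74))
robot.hand_in(); print(robot.current_t())
E
```

```text
125 [534.2 259.6 125. ]
130 [535.2 259.7 130. ]
135 [536.3 259.8 135. ]
140 [537.3 259.9 140. ]
145 [538.4 260.  145. ]
[536.69061366 260.89090546 138.81672676]
foot [537.05891243 259.21091022  74.        ]
the job is handed in; nothing more can be done
the job is handed in; nothing more can be done
```

I flipped the hasp back, raised the lid, gauged the hub in the grey vice, and hung the gauge across both rails in the chest. I handed the job in at about 41 s of the 70 s allowed; no verdict is reported.

**Lid and hasp:** The last pictures show the lid upright with the hasp folded back behind it. I estimated both from the pictures.

**Gauging:** The rod bottomed firmly. A second push of 18 N moved it no further. The roughly 45.5 mm of travel fits the 40 mm bore.

**Reading on the rails:** The tool was at 104.2–104.5 mm when the gauge was set on the rails, against 104.5 mm on the hub. Both surfaces are 60 mm high, so the reading should have changed by less than about 0.5 mm. The net push on the rails was about 5.4 N plus the gauge's unloaded weight. That is close to the roughly 8 N at which the rod moves, but the height readings show no sign of it slipping.

**Placing:** By the last wrist picture the gauge stands within about 2 mm of mid-gap, upright, with its foot across both rails. The hubs, can and wrench look unmoved in the pictures, and the arm was clear of everything.

**One disagreement:** A rough final check from two cameras put the knob's top at 139 mm. A 40 mm reading should give 135 mm, and a 32 mm reading would give 143 mm. That falls midway, so it does not decide between the two. I relied on the force and travel readings instead.

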